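# Find the switch that still snaps and lock it under the cover

### The arm

A 6-joint arm with a two-finger parallel gripper is mounted at the origin on a cart in front of the work surface, level with it; the furniture and walls round the work are solid. World frame = base frame: x ahead of the robot, y to its left, z up, the work surface at z = 0. Lengths are in m, angles in rad, forces in N, time in s.
With the tool pointing down it reaches from about 0.3 to 0.75 m from the base axis. Payload 8.5 kg.
Tool frame: the origin (TCP) lies on the centre line of the jaws, within the pads' length; the fingertips stand 14 mm ahead of it and the grasp point (between the pads) lies 5 mm behind it (arm.tip_extent is the distance from the TCP to the fingertips, in m); z points along the fingers, y is the line along which they close (so a half turn about z gives the same grasp; the last joint's range is limited). The gripper opens to 85 mm and grips with 20 to 120 N. Pads are 22 mm wide; open, the fingers measure 114 mm over their backs; the gripper's body (76 mm by 85 mm) begins 54 mm behind the grasp point. The pads swing forward as they close: fully open they stand 13 mm farther back than shut.
Start: joints at [0.976, 0.381, 1.297, -0, 1.464, -0.215], TCP at [0.204, 0.511, 0.21] pointing down, gripper open.
Joint ranges: [-3.11, 3.11], [-0.89, 2.33], [0.22, 2.48], [-1.42, 4.56], [0.17, 2.85], [-2.88, 2.88]. Speed limits (rad/s): [2.39, 2.39, 3.14, 3.14, 3.14, 3.14].

### API

Orientations are given as [roll, pitch, yaw] about the fixed x, y, z axes, in that order (R = Rz(yaw) Ry(pitch) Rx(roll)).
In Python, from bench import status, viewer, arm gives the robot as it stands.
- The arm moves only by the tool apply_moves, never from a script. Its arguments are lists of equal length, an entry for each row: "fingers": the opening, from -1 (shut) to 1 (fully open); "linear": the shift along the world's x, y, z in mm, a list of three; "roll": the turn about the world's z in rad. In form: {"fingers": [fingers, ...], "linear": [[tx, ty, tz], ...], "roll": [roll, ...]}. A call has 1 to 8 rows; each row shifts and turns the commanded pose from where the row before left it; what a row does not reach is not made up. A row lasts 1/10 s, in which the tool goes at most 50 mm and 8.59 degrees, less where a joint would pass 70% of its speed; a pose out of reach is approached as far as the arm can. A call with a gripper value outside its range is refused whole. The fingers move at their own pace and stop on an object; "grip_force" is the grip in N (left out, the last holds). Time passes only in rows, so rows that do not move let the fingers close. It gives the time, the measured TCP pose, the force, the opening and the grip force at its end, in the units of the state.
- status.get_state(): the state, without advancing time (a new reading comes with each control period).
- viewer.grab_frame(name): name is "scene" or "top" or "wrist"; returns a dict with "frame" (480x640x3 uint8, red, green, blue), "K" (3x3 intrinsics, pixels), "k1" (the pictures are not rectified: a ray, as slopes to the right and down, at radius r is drawn at 1 + k1 r^2 times it, then the intrinsics apply), "extrinsics" (4x4, takes a point from camera to world coordinates). Camera axes: x right, y down, z forward; pixel columns grow to the right and rows downward; lengths in m; the calibration is good to about 2 mm. A picture is of the moment at which its call begins. There is no depth.
- arm.job_done(): hands the job in; it is judged then, once.
The state is a dict: "time": time; "joint_positions": joint angles; "qd": joint speeds; "tau": joint torques, N m; "tcp_pos": TCP position; "tcp_rot": TCP orientation; "wrist_force": force on the tool from outside, world axes, zero at the start; "ft_torque": the same for the moment, N m; "gripper_width": opening from 0.0 (shut) to 1.0 (fully open); "grip_force": force on a finger pad.
Only numpy, scipy, OpenCV 4.12 (cv2) and the standard library are available. Lean on these libraries where they do the work, as an engineer would, in place of code of your own. Each camera call takes 0.05 s, during which the arm holds its last target. There are 200 camera calls.

### The job

Find the one of the three push switches on the grey switch box that still snaps: press them slowly, one after another, until you feel its resistance break away so that it drops and stays down, and give up on a switch that only stays soft instead of forcing it against its stop: never press on anything harder than about 12 N. Then set the metal cover upright over the switch that has snapped down, so that it sits fully home on the box round that switch, and let go of it.

Things in the scene. Friction and masses are not known exactly. Their poses are not given: they have to be found in the camera images.
- switch_box: Grey steel box 86 x 240 x 45 mm, fixed to the bench, long along its y axis. Origin: centre of its underside; z up; flat top at z = 45 mm. Three push switches that look alike stand in its top in a row along y, 75 mm apart: each a round black cap 21 mm across in a fixed bezel ring 31 mm across and 4 mm high. Which place holds the one sound switch changes every time.
- bezel_left (a point): Point on the box top (45 mm above the bench) on the vertical axis of the switch at the +y end. The flat cap tops of the switches stand 18 to 21.5 mm above their points, each at its own unmeasured height. Pressed straight down, every switch resists at once, with 2 to 4 N.
- bezel_middle (a point): The same point of the middle switch. The sound switch gets stiffer when pressed, to a peak of about 9 N some 3 mm down; then the resistance falls away, to nothing by about 6.5 mm down, and the cap drops by itself to a solid stop 8 mm below its rest height and stays there when let go.
- bezel_right (a point): The same point of the switch at the -y end. The two worn switches never break away: their force creeps up steadily (to 4 N in one, 6.5 N in the other, at 8 mm down) to a solid stop at 11 mm, and they spring back when let go.
- cover: Loose upright aluminium cover: round cup, open side down, 44 mm outside, 36 mm inside, 22 mm high (16 mm inside), about 80 g, with a dark grip knob 22 mm across and 26 mm tall on top (48 mm in all). Origin: centre of the open rim, z up. It fits round a bezel with 2.5 mm to spare all round and rests on the box top; over a switch that is up it stays 1.8 mm or more too high, and cannot trip it.

How it is judged:
At the end, for the whole second after the job is handed in: The cover stands upright (within 0.05 rad) and at rest, within 4 mm of the axis of one of the switches, with its rim on the box top (no more than 1 mm above it), which is possible only over the switch that has snapped down ((horizontal distance between cover and bezel_left below 0.004 m or horizontal distance between cover and bezel_middle below 0.004 m or horizontal distance between cover and bezel_right below 0.004 m) and z of cover in the frame of switch_box between 0.0435 and 0.046 m and angle between cover's own z axis and vertical below 0.05 rad and linear speed of cover below 0.01 m/s); the robot touches nothing.
It fails at once if the robot presses on anything other than the cover it handles with more than 14 N (contact force between any of the fingers, the arm and anything else above 14 N and contact force between the fingers and cover below 0.05 N).
It also fails if it takes over 72 s, if anything falls off the work surface, if the arm or the gripper's body presses on something with over 40 N, if the wrist force passes 120 N, or if a joint passes its speed limit or range.

## Working session

There is one attempt and no reset: what is moved stays moved. The work goes in short steps, Python scripts to look and compute and a tool call to move; the robot and the scene stay as the last step left them, time stands still between calls to the robot, and variables do not carry over. Pictures are saved under pics/ and viewed, at most 10 in all, crops included, and the job is handed in when it is done.

Besides the shell and the picture viewer there is one more tool, called after ">>>" as name(argument=value, ...) on one line, values as JSON. apply_moves: Moves the arm, as the interface text tells. Its arguments: {"type":"object","properties":{"fingers":{"type":"array","items":{"type":"number"}},"linear":{"type":"array","items":{"type":"array","items":{"type":"number"}}},"roll":{"type":"array","items":{"type":"number"}},"grip_force":{"type":"number"}},"required":["fingers","linear","roll"]}

```bash
mkdir -p pics; ls; cat > h.py <<'E'
import numpy as np, cv2
from bench import status, viewer, arm
def grab(n,f):
    d=viewer.grab_frame(n); cv2.imwrite('pics/'+f+'.png',cv2.cvtColor(d['frame'],cv2.COLOR_RGB2BGR))
    np.savez('pics/'+f+'.npz',K=d['K'],k1=d['k1'],E=d['extrinsics']); return d
def pix2w(f,uv,z):
    c=np.load('pics/'+f+'.npz');K,k1,E=c['K'],float(c['k1']),c['E']
    p=np.array([(uv[0]-K[0,2])/K[0,0],(uv[1]-K[1,2])/K[1,1]]);q=p.copy()
    for _ in range(30): q=p/(1+k1*(q@q))
    r=E[:3,:3]@np.array([q[0],q[1],1]);o=E[:3,3]
    return o+r*(z-o[2])/r[2]
def w2pix(f,P):
    c=np.load('pics/'+f+'.npz');K,k1,E=c['K'],float(c['k1']),c['E']
    P=np.atleast_2d(P);q=(P-E[:3,3])@E[:3,:3];q=q[:,:2]/q[:,2:]
    q=q*(1+k1*(q**2).sum(1,keepdims=True));return q*[K[0,0],K[1,1]]+[K[0,2],K[1,2]]
E
python3 - <<'E'
from h import *
for n in("top","scene","wrist"): d=grab(n,n+'0'); print(n,d['extrinsics'].round(3).tolist(),d['k1'],d['K'][0,0])
print(status.get_state())
E
```

```text
pics
top [[0.018, -0.988, 0.155, 0.497], [-1.0, -0.021, -0.017, -0.063], [0.02, -0.155, -0.988, 0.912], [0.0, 0.0, 0.0, 1.0]] -0.18036777898601714 623.4338722513544
scene [[-0.478, -0.477, 0.738, 0.004], [-0.878, 0.242, -0.413, 0.278], [0.018, -0.845, -0.534, 0.507], [0.0, 0.0, 0.0, 1.0]] -0.08633156702069658 549.8347682389252
wrist [[0.37, 0.885, 0.281, 0.131], [0.929, -0.352, -0.113, 0.54], [-0.001, 0.303, -0.953, 0.374], [0.0, 0.0, 0.0, 1.0]] 0.002822768671350469 414.27850992858873
{'time': 0.15, 'joint_positions': array([ 9.75720448e-01,  3.81032277e-01,  1.29803408e+00, -6.09980631e-06,
        1.46360161e+00, -2.15266800e-01]), 'qd': array([-4.71494072e-04, -2.81671728e-03, -4.40925566e-03,  2.51989540e-05,
       -3.82825705e-04,  1.03812741e-03]), 'tau': array([ 2.24031181e-03, -4.48623955e+01, -2.31347787e+01, -1.79022568e-04,
        3.70482478e-03,  1.04735740e-06]), 'tcp_pos': array([0.20375523, 0.51060246, 0.20967617]), 'tcp_rot': array([-3.14054087e+00, -2.23770701e-04,  2.76178411e+00]), 'wrist_force': array([-0.5953014 ,  0.75845241, -0.99948467]), 'ft_torque': array([0.01767727, 0.00473854, 0.01361818]), 'grip_force': 0.0, 'gripper_width': 0.9991433676922863}
```

View pics/top0.png

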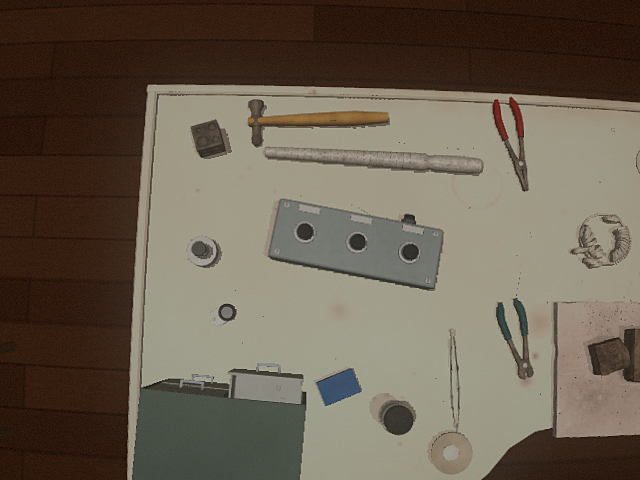

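View pics/scene0.png

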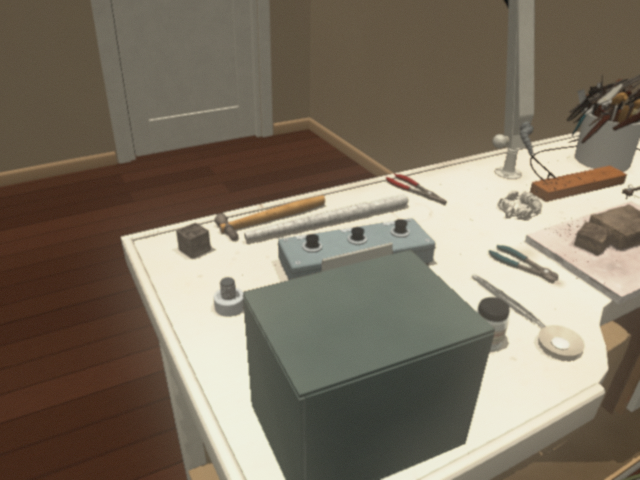

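The top view shows the box with caps near (305,231), (357,241) and (409,252), and the cover near (203,251). The scene view shows a tall green cabinet between the robot and the box.

```bash
python3 - <<'E'
from h import *
im=cv2.imread('pics/top0.png')
for uv in[(305,231),(357,241),(409,252)]: print(pix2w('top0',uv,.065).round(4))
print('knob',pix2w('top0',(203,249),.048).round(4),'rim',pix2w('top0',(203,252),.02).round(4))
for uv in[(136,400),(305,403),(229,372),(302,376),(302,479)]: print('cab',uv,[pix2w('top0',uv,z).round(3)[:2] for z in(0.05,.15,.2)])
for uv in[(245,290),(378,255),(492,347),(300,375)]: print('sc',uv,[pix2w('scene0',uv,z).round(3)[:2] for z in(0.1,.15,.2,.25)])
a=cv2.resize(im[180:310,170:460],None,fx=2.7,fy=2.7,interpolation=cv2.INTER_CUBIC);cv2.imwrite('pics/c1.png',a)
E
```

```text
[ 0.6338 -0.0594  0.065 ]
[ 0.6214 -0.1312  0.065 ]
[ 0.6075 -0.2032  0.065 ]
knob [0.608  0.0831 0.048 ] rim [0.6072 0.0876 0.02  ]
cab (136, 400) [array([0.396, 0.168]), array([0.408, 0.142]), array([0.414, 0.128])]
cab (305, 403) [array([ 0.399, -0.064]), array([ 0.411, -0.064]), array([ 0.416, -0.064])]
cab (229, 372) [array([0.439, 0.04 ]), array([0.446, 0.028]), array([0.449, 0.022])]
cab (302, 376) [array([ 0.436, -0.059]), array([ 0.443, -0.06 ]), array([ 0.447, -0.06 ])]
cab (302, 479) [array([ 0.296, -0.062]), array([ 0.319, -0.062]), array([ 0.331, -0.062])]
sc (245, 290) [array([0.511, 0.099]), array([0.449, 0.121]), array([0.387, 0.143]), array([0.324, 0.165])]
sc (378, 255) [array([ 0.502, -0.088]), array([ 0.441, -0.043]), array([0.38 , 0.002]), array([0.318, 0.047])]
sc (492, 347) [array([ 0.295, -0.099]), array([ 0.259, -0.053]), array([ 0.223, -0.006]), array([0.187, 0.04 ])]
sc (300, 375) [array([0.355, 0.102]), array([0.312, 0.124]), array([0.269, 0.146]), array([0.226, 0.167])]
```

View pics/c1.png

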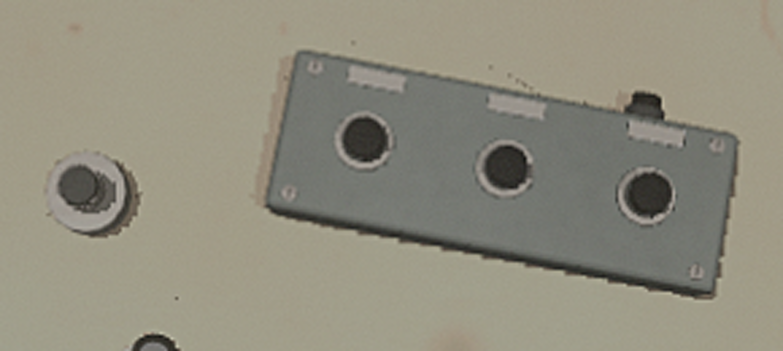

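View pics/wrist0.png

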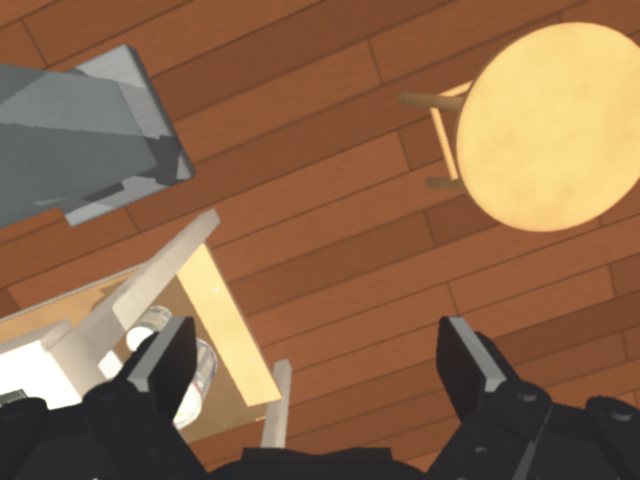

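>>> apply_moves(fingers=[-1,-1,-1,-1,-1,-1,-1,-1], linear=[[25,-34,10],[25,-34,10],[25,-34,10],[25,-34,10],[25,-34,0],[25,-34,0],[25,-34,0],[25,-34,0]], roll=[0,0,0,0,0,0,0,0])

```text
time: 0.95
tcp_pos: [0.4045, 0.2372, 0.2501]
tcp_rot: [-3.142, -0.0, 2.762]
wrist_force: [-0.3, -0.1, 0.5]
gripper_width: -0.002
grip_force: 0.0
```

>>> apply_moves(fingers=[-1,-1,-1,-1,-1,-1,-1,-1], linear=[[25,-34,0],[25,-34,0],[25,-34,0],[25,-34,0],[25,-34,0],[25,-34,0],[20,-34,0],[0,-20,0]], roll=[0,0,0,0,0,0,0,0])

```text
time: 1.75
tcp_pos: [0.5753, -0.0219, 0.2489]
tcp_rot: [-3.141, -0.001, 2.76]
wrist_force: [-0.3, 0.4, -0.4]
gripper_width: 0.003
grip_force: 0.0
```

```bash
python3 - <<'E'
from h import *
for uv in[(364,141),(505,169),(647,197)]: print(pix2w('top0',(170+uv[0]/2.7,180+uv[1]/2.7),.049).round(4))
print(pix2w('top0',(199.3,248.5),.048),pix2w('top0',(202.6,251.5),.022))
grab('wrist','w1');s=status.get_state();print(s['tcp_pos'],s['tcp_rot'],s['wrist_force'],s['gripper_width'])
E
```

```text
[ 0.6346 -0.0591  0.049 ]
[ 0.6215 -0.1325  0.049 ]
[ 0.6083 -0.2068  0.049 ]
[0.60854394 0.08835329 0.048     ] [0.60764684 0.08790359 0.022     ]
[ 0.57460803 -0.02367527  0.24896259] [-3.14014799e+00 -1.13372455e-03  2.75832707e+00] [ 0.62339204 -2.54228724 -1.18123176] -1.5195137629236091e-06
```

View pics/w1.png

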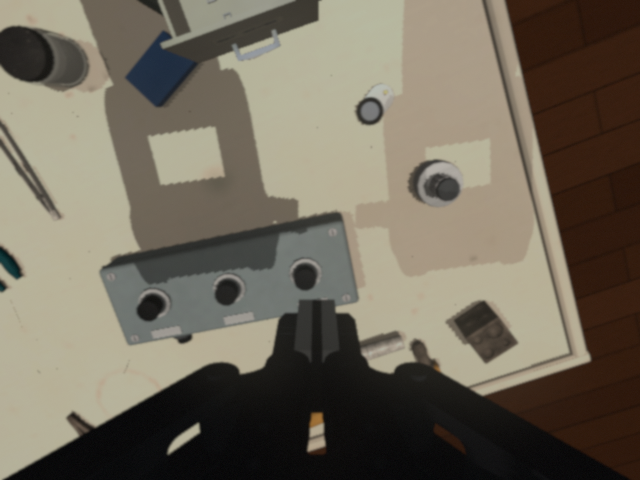

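The wrist view shows bezels near (305,273), (229,289), (154,302) and the knob top at (447,187).

```bash
python3 - <<'E'
from h import *
for uv,z in[((305,273),.049),((229,289),.049),((154,302),.049),((447,187),.048),((438,182),.022),((316,299),.235)]: print(pix2w('w1',uv,z).round(4))
B=np.array([[.6346,-.0591,.049],[.6215,-.1325,.049],[.6083,-.2068,.049],[.608,.088,.048]])
print(w2pix('w1',B).round(1), np.load('pics/w1.npz')['E'].round(3))
im=cv2.imread('pics/w1.png');cv2.imwrite('pics/w1c.png',cv2.resize(im[140:350,90:490],None,fx=2,fy=2,interpolation=2))
E
```

```text
[ 0.6359 -0.0574  0.049 ]
[ 0.6241 -0.1313  0.049 ]
[ 0.6095 -0.2045  0.049 ]
[0.6071 0.0907 0.048 ]
[0.6067 0.0901 0.022 ]
[ 0.5821 -0.0245  0.235 ]
[[302.8 272.4]
 [226.7 287.1]
 [151.3 301.7]
 [444.4 189.1]] [[ 0.372  0.885  0.281  0.503]
 [ 0.928 -0.354 -0.112  0.007]
 [-0.     0.302 -0.953  0.413]
 [ 0.     0.     0.     1.   ]]
```

View pics/w1c.png

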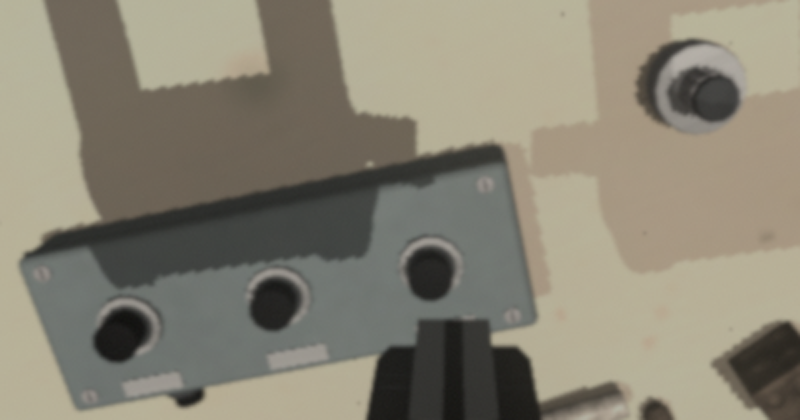

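>>> apply_moves(fingers=[-1,-1,-1,-1,-1,-1,-1], linear=[[20,-12,0],[20,-12,-20],[20,-12,-30],[0,0,-40],[0,0,-40],[0,0,-20],[0,0,0]], roll=[0,0,0,0,0,0,0])

```text
time: 2.5
tcp_pos: [0.6322, -0.0545, 0.0969]
tcp_rot: [-3.141, -0.007, 2.762]
wrist_force: [0.4, 0.0, 0.6]
gripper_width: 0.002
grip_force: 0.0
```

```bash
python3 - <<'E'
from h import *
grab('wrist','w2');grab('scene','s2');s=status.get_state();print(s['tcp_pos'],s['tcp_rot'],s['wrist_force'])
p=s['tcp_pos'];print(w2pix('w2',[p-[0,0,.014],[.6352,-.0583,.065]]),w2pix('s2',[p-[0,0,.014],[.6352,-.0583,.065]]))
a=cv2.imread('pics/w2.png')[180:480,120:520];b=cv2.resize(cv2.imread('pics/s2.png')[150:300,220:420],None,fx=2,fy=2)
cv2.imwrite('pics/c2.png',np.hstack([a,b]))
E
```

```text
[ 0.63424535 -0.05507399  0.10092806] [3.14148829e+00 7.56414503e-04 2.76197462e+00] [0.3369703  0.34761735 0.5831113 ]
[[316.19411551 292.8360801 ]
 [311.05577617 278.6898249 ]] [[310.27678769 224.45267749]
 [311.7513876  236.05282719]]
```

View pics/c2.png

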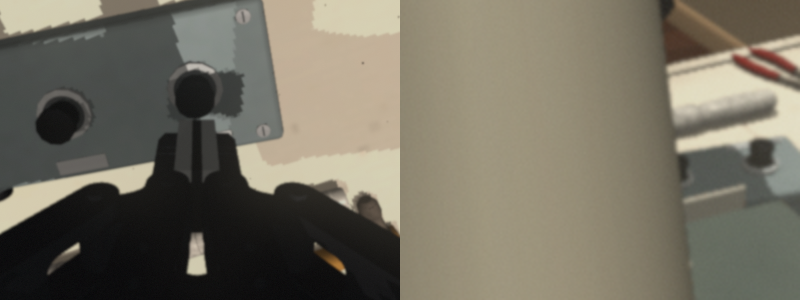

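The wrist crop shows the fingertips just above the left cap (pixel ~(314,273)). The scene view is blocked by the arm.

>>> apply_moves(fingers=[-1,-1,-1,-1,-1,-1], linear=[[0,-3,-8],[0,0,-8],[0,0,-2],[0,0,-1],[0,0,0],[0,0,0]], roll=[0,0,0,0,0,0])

```text
time: 3.2
tcp_pos: [0.634, -0.0582, 0.0814]
tcp_rot: [3.142, 0.001, 2.762]
wrist_force: [0.8, 0.3, -0.7]
gripper_width: 0.004
grip_force: 0.0
```

>>> apply_moves(fingers=[-1,-1], linear=[[0,0,-1],[0,0,0]], roll=[0,0])

```text
time: 3.4
tcp_pos: [0.6339, -0.0582, 0.0801]
tcp_rot: [3.142, 0.0, 2.762]
wrist_force: [0.1, 0.3, 0.6]
gripper_width: 0.0
grip_force: 0.0
```

>>> apply_moves(fingers=[-1,-1], linear=[[0,0,-1],[0,0,0]], roll=[0,0])

```text
time: 3.6
tcp_pos: [0.6338, -0.0582, 0.079]
tcp_rot: [-3.142, -0.0, 2.762]
wrist_force: [-0.3, 0.1, -0.3]
gripper_width: 0.001
grip_force: 0.0
```

>>> apply_moves(fingers=[-1,-1], linear=[[0,0,-1],[0,0,0]], roll=[0,0])

```text
time: 3.8
tcp_pos: [0.6338, -0.0582, 0.078]
tcp_rot: [-3.142, -0.0, 2.762]
wrist_force: [0.2, -1.1, 0.4]
gripper_width: 0.003
grip_force: 0.0
```

>>> apply_moves(fingers=[-1,-1], linear=[[0,0,-1],[0,0,0]], roll=[0,0])

```text
time: 4.0
tcp_pos: [0.6338, -0.0582, 0.077]
tcp_rot: [-3.142, -0.0, 2.762]
wrist_force: [0.4, 0.4, -0.7]
gripper_width: -0.005
grip_force: 0.0
```

>>> apply_moves(fingers=[-1,-1], linear=[[0,0,-1],[0,0,0]], roll=[0,0])

```text
time: 4.2
tcp_pos: [0.6338, -0.0582, 0.076]
tcp_rot: [-3.142, -0.0, 2.762]
wrist_force: [0.0, -0.0, -0.2]
gripper_width: -0.001
grip_force: 0.0
```

>>> apply_moves(fingers=[-1,-1], linear=[[0,0,-1],[0,0,0]], roll=[0,0])

```text
time: 4.4
tcp_pos: [0.6338, -0.0582, 0.075]
tcp_rot: [-3.142, -0.0, 2.762]
wrist_force: [0.4, -1.3, -0.7]
gripper_width: 0.003
grip_force: 0.0
```

>>> apply_moves(fingers=[-1,-1], linear=[[0,0,-1],[0,0,0]], roll=[0,0])

```text
time: 4.6
tcp_pos: [0.6338, -0.0582, 0.074]
tcp_rot: [-3.142, -0.0, 2.762]
wrist_force: [0.5, -0.8, 0.2]
gripper_width: 0.0
grip_force: 0.0
```

```bash
python3 - <<'E'
from h import *
grab('wrist','w3');s=status.get_state();print(s['tcp_pos'],s['wrist_force'],arm.tip_extent)
p=s['tcp_pos'];print(w2pix('w3',[p-[0,0,.014],p]))
cv2.imwrite('pics/c3.png',cv2.resize(cv2.imread('pics/w3.png')[200:400,200:440],None,fx=3,fy=3,interpolation=2))
E
```

```text
[ 0.63385333 -0.05821059  0.07404498] [-0.14402981 -0.07847495 -0.32138801] 0.014
[[315.74454251 284.92718804]
 [315.71277639 297.95333263]]
```

View pics/c3.png

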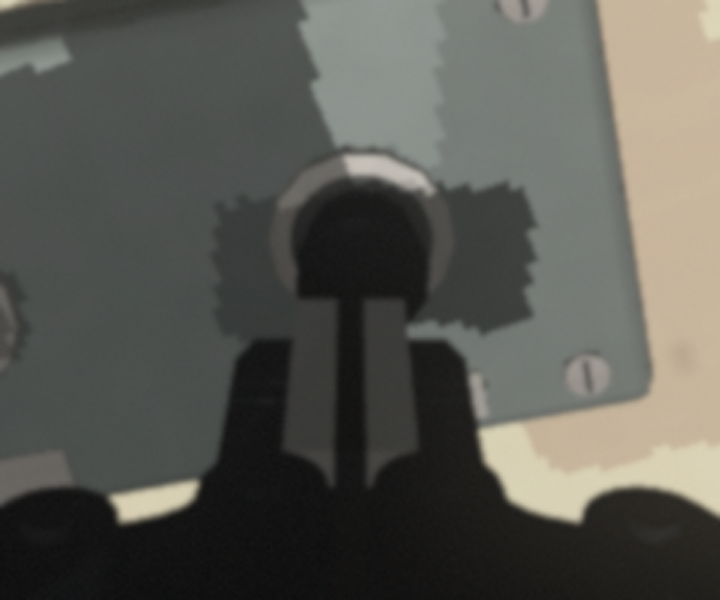

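```bash
python3 - <<'E'
from h import *
print(w2pix('w3',[[.6352,-.0583,.049],[.6352,-.0583,.065]]), pix2w('w3',(321,277),.049), [pix2w('w3',(316.7,300),z).round(4) for z in (.06,.07,.08,.09,.1)])
E=np.load('pics/w3.npz')['E'];print(E.round(3))
grab('top','t3');im=cv2.imread('pics/t3.png');cv2.imwrite('pics/c4.png',cv2.resize(im[160:320,180:460],None,fx=2.8,fy=2.8,interpolation=2))
E
```

```text
[[316.60805251 278.26204283]
 [316.64300811 291.90400714]] [ 0.63537674 -0.05603767  0.049     ] [array([ 0.6412, -0.0607,  0.06  ]), array([ 0.6367, -0.0589,  0.07  ]), array([ 0.6322, -0.0571,  0.08  ]), array([ 0.6277, -0.0553,  0.09  ]), array([ 0.6232, -0.0536,  0.1   ])]
[[ 0.37   0.885  0.282  0.561]
 [ 0.929 -0.353 -0.112 -0.029]
 [ 0.     0.303 -0.953  0.238]
 [ 0.     0.     0.     1.   ]]
```

View pics/c4.png

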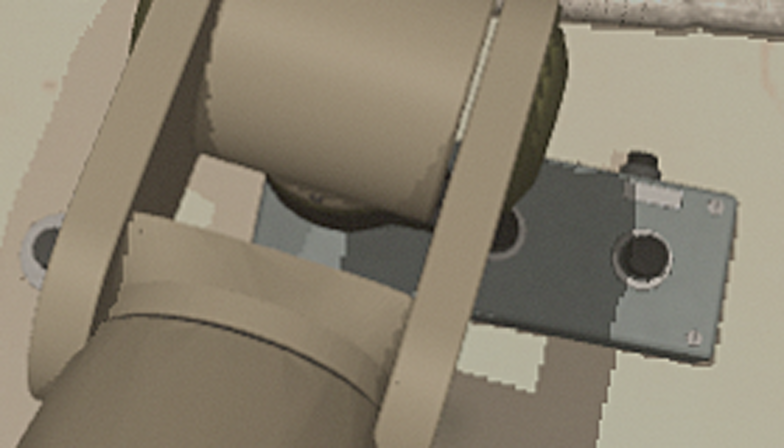

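Top view is blocked by the arm. The bezel agrees with my estimate, and no contact has been made yet, so I'll keep creeping down.

>>> apply_moves(fingers=[-1,-1], linear=[[1,1,-1],[0,0,0]], roll=[0,0])

```text
time: 4.9
tcp_pos: [0.635, -0.0571, 0.073]
tcp_rot: [3.142, -0.0, 2.762]
wrist_force: [0.2, -0.4, -0.7]
gripper_width: 0.003
grip_force: 0.0
```

>>> apply_moves(fingers=[-1,-1], linear=[[0,0,-1],[0,0,0]], roll=[0,0])

```text
time: 5.1
tcp_pos: [0.6348, -0.0572, 0.0719]
tcp_rot: [-3.142, -0.0, 2.762]
wrist_force: [0.5, 0.2, -0.1]
gripper_width: 0.005
grip_force: 0.0
```

>>> apply_moves(fingers=[-1,-1], linear=[[0,0,-1],[0,0,0]], roll=[0,0])

```text
time: 5.3
tcp_pos: [0.6348, -0.0572, 0.071]
tcp_rot: [-3.142, -0.0, 2.762]
wrist_force: [0.0, -0.4, 0.4]
gripper_width: -0.001
grip_force: 0.0
```

>>> apply_moves(fingers=[-1,-1], linear=[[0,0,-1],[0,0,0]], roll=[0,0])

```text
time: 5.5
tcp_pos: [0.6348, -0.0572, 0.07]
tcp_rot: [-3.142, -0.0, 2.762]
wrist_force: [-1.0, 0.0, 0.2]
gripper_width: 0.004
grip_force: 0.0
```

>>> apply_moves(fingers=[-1,-1], linear=[[0,0,-1],[0,0,0]], roll=[0,0])

```text
time: 5.7
tcp_pos: [0.6348, -0.0572, 0.069]
tcp_rot: [-3.142, -0.0, 2.762]
wrist_force: [-0.3, 0.5, 0.4]
gripper_width: 0.002
grip_force: 0.0
```

```bash
python3 - <<'E'
from h import *
grab('wrist','w4');s=status.get_state();print(s['tcp_pos'],s['wrist_force'])
a=cv2.imread('pics/w3.png');b=cv2.imread('pics/w4.png')
cv2.imwrite('pics/c5.png',np.hstack([np.clip(cv2.resize(i[250:340,270:370],None,fx=4,fy=4,interpolation=2)*2.5,0,255).astype('uint8') for i in(a,b)]))
E
```

```text
[ 0.63486414 -0.05716382  0.06905698] [ 0.17543625  0.14698343 -0.05507371]
```

View pics/c5.png

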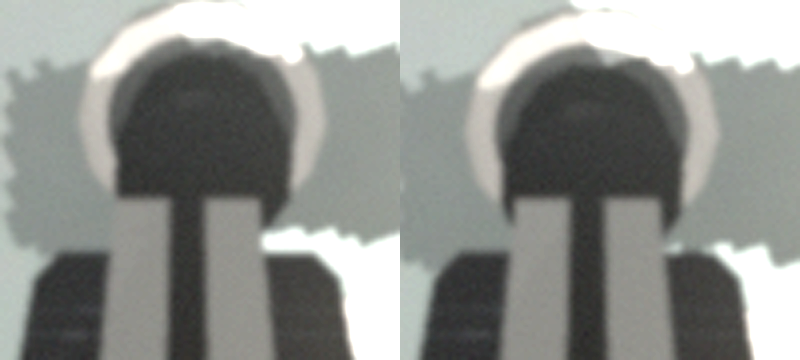

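The crops show the fingertip edge near (317,300), lying over the cap's lower half, with the cap still up. There is still no contact, so the tips sit higher than nominal and I'll continue in small steps.

>>> apply_moves(fingers=[-1,-1], linear=[[0,0,-1],[0,0,0]], roll=[0,0])

```text
time: 5.95
tcp_pos: [0.6348, -0.0572, 0.068]
tcp_rot: [-3.142, -0.0, 2.762]
wrist_force: [0.4, -1.0, 0.6]
gripper_width: -0.0
grip_force: 0.0
```

>>> apply_moves(fingers=[-1,-1], linear=[[0,0,-1],[0,0,0]], roll=[0,0])

```text
time: 6.15
tcp_pos: [0.6348, -0.0572, 0.067]
tcp_rot: [-3.142, -0.0, 2.762]
wrist_force: [0.3, -0.5, -0.8]
gripper_width: 0.001
grip_force: 0.0
```

>>> apply_moves(fingers=[-1,-1], linear=[[0,0,-1],[0,0,0]], roll=[0,0])

```text
time: 6.35
tcp_pos: [0.6348, -0.0572, 0.066]
tcp_rot: [-3.142, -0.0, 2.762]
wrist_force: [0.1, -0.5, 0.7]
gripper_width: -0.001
grip_force: 0.0
```

>>> apply_moves(fingers=[-1,-1], linear=[[0,0,-1],[0,0,0]], roll=[0,0])

```text
time: 6.55
tcp_pos: [0.6348, -0.0572, 0.065]
tcp_rot: [-3.142, -0.0, 2.762]
wrist_force: [-0.4, 0.5, -0.1]
gripper_width: 0.003
grip_force: 0.0
```

>>> apply_moves(fingers=[-1,-1], linear=[[0,0,-1],[0,0,0]], roll=[0,0])

```text
time: 6.75
tcp_pos: [0.6348, -0.0572, 0.064]
tcp_rot: [-3.142, -0.0, 2.762]
wrist_force: [0.3, 0.5, 0.5]
gripper_width: 0.002
grip_force: 0.0
```

```bash
python3 - <<'E'
from h import *
from bench import arm
print([a for a in dir(arm) if a[0]!='_'],[a for a in dir(status) if a[0]!='_'])
s=status.get_state();print(s['tcp_pos'],s['wrist_force'],s['ft_torque'])
d=grab('wrist','w5');g=d['frame'].mean(2)
# profiles down column through pad (left/right) and cap sides
for c in(303,310,317,324,331,338): print(c,g[250:330:3,c].astype(int).tolist())
a=cv2.imread('pics/w4.png').mean(2)
for c in(303,317,331,338): print('w4',c,a[250:330:3,c].astype(int).tolist())
E
```

```text
['MotionError', 'job_done', 'tip_extent'] ['get_state']
[ 0.63482606 -0.05720132  0.06399158] [0.28992556 0.53902216 0.53368801] [ 0.00813688  0.04816079 -0.00969463]
303 [79, 78, 78, 70, 103, 104, 81, 45, 36, 26, 22, 21, 22, 22, 21, 19, 26, 57, 60, 59, 59, 57, 57, 57, 56, 58, 57]
310 [87, 79, 73, 106, 107, 85, 47, 35, 23, 21, 22, 23, 24, 23, 20, 19, 25, 57, 59, 56, 57, 56, 56, 55, 56, 56, 55]
317 [143, 141, 98, 136, 104, 62, 43, 27, 22, 22, 23, 23, 23, 23, 23, 21, 22, 21, 21, 20, 19, 19, 20, 19, 20, 19, 18]
324 [143, 140, 94, 182, 186, 127, 56, 31, 23, 25, 25, 25, 24, 23, 22, 22, 26, 58, 59, 59, 58, 58, 58, 58, 58, 58, 58]
331 [142, 142, 136, 110, 185, 180, 71, 40, 37, 26, 24, 24, 25, 24, 24, 23, 28, 58, 60, 59, 58, 59, 59, 58, 58, 58, 58]
338 [142, 140, 140, 139, 108, 160, 111, 77, 61, 43, 40, 39, 36, 28, 24, 22, 22, 22, 22, 23, 28, 29, 24, 24, 26, 31, 29]
w4 303 [79, 77, 75, 104, 105, 74, 42, 35, 26, 24, 21, 23, 23, 21, 21, 20, 25, 57, 59, 58, 59, 59, 59, 57, 58, 57, 57]
w4 317 [136, 112, 167, 132, 55, 45, 26, 24, 25, 26, 24, 23, 23, 23, 22, 21, 22, 23, 22, 22, 21, 20, 19, 20, 19, 19, 21]
w4 331 [141, 132, 122, 187, 160, 58, 41, 34, 26, 25, 25, 26, 25, 24, 25, 22, 29, 57, 59, 58, 58, 59, 59, 58, 58, 58, 57]
w4 338 [142, 141, 137, 120, 181, 130, 80, 59, 43, 40, 39, 36, 28, 25, 24, 25, 24, 27, 29, 51, 63, 54, 26, 25, 27, 27, 32]
```

>>> apply_moves(fingers=[-1,-1], linear=[[0,0,-1],[0,0,0]], roll=[0,0])

```text
time: 7.0
tcp_pos: [0.6348, -0.0572, 0.063]
tcp_rot: [-3.142, -0.0, 2.762]
wrist_force: [0.0, 0.4, -0.4]
gripper_width: 0.0
grip_force: 0.0
```

>>> apply_moves(fingers=[-1,-1], linear=[[0,0,-1],[0,0,0]], roll=[0,0])

```text
time: 7.2
tcp_pos: [0.6348, -0.0572, 0.062]
tcp_rot: [-3.142, -0.0, 2.762]
wrist_force: [-0.5, 0.7, 0.7]
gripper_width: 0.002
grip_force: 0.0
```

>>> apply_moves(fingers=[-1,-1], linear=[[0,0,-1],[0,0,0]], roll=[0,0])

```text
time: 7.4
tcp_pos: [0.6348, -0.0572, 0.061]
tcp_rot: [-3.142, -0.0, 2.762]
wrist_force: [0.1, -0.8, -0.2]
gripper_width: 0.003
grip_force: 0.0
```

Visually the tip edge stays over the cap and is never hidden by it, so the tips must still be above the cap top. Continuing down.

>>> apply_moves(fingers=[-1,-1], linear=[[0,0,-1],[0,0,0]], roll=[0,0])

```text
time: 7.6
tcp_pos: [0.6349, -0.0572, 0.06]
tcp_rot: [-3.142, -0.0, 2.762]
wrist_force: [0.0, -0.7, 0.8]
gripper_width: -0.003
grip_force: 0.0
```

>>> apply_moves(fingers=[-1,-1], linear=[[0,0,-1],[0,0,0]], roll=[0,0])

```text
time: 7.8
tcp_pos: [0.6348, -0.0572, 0.059]
tcp_rot: [3.142, -0.0, 2.762]
wrist_force: [0.5, -0.1, 0.6]
gripper_width: -0.003
grip_force: 0.0
```

>>> apply_moves(fingers=[-1,-1], linear=[[0,0,-1],[0,0,0]], roll=[0,0])

```text
time: 8.0
tcp_pos: [0.6348, -0.0572, 0.0579]
tcp_rot: [-3.142, -0.0, 2.762]
wrist_force: [-0.1, -1.1, -0.5]
gripper_width: -0.0
grip_force: 0.0
```

```bash
python3 - <<'E'
from h import *
s=status.get_state();print(s['tcp_pos'],s['wrist_force'])
d=grab('wrist','w6');g=d['frame'].mean(2);print(np.load('pics/w6.npz')['K'])
print(w2pix('w6',[[.635,-.057,z] for z in(.049,.065)]))
for c in(290,297,303,310,317,324,331,338,345): print(c,g[244:340:3,c].astype(int).tolist())
E
```

```text
[ 0.63482174 -0.05719054  0.05794866] [-0.1285264  -1.09838897 -0.46980914]
[[414.27850993   0.         316.3254672 ]
 [  0.         414.27850993 240.62944486]
 [  0.           0.           1.        ]]
[[316.28226921 289.44603047]
 [316.29176824 305.29620979]]
290 [79, 80, 79, 79, 78, 79, 80, 80, 81, 79, 79, 82, 77, 76, 78, 76, 75, 74, 75, 74, 73, 71, 59, 35, 21, 20, 21, 18, 23, 21, 26, 19]
297 [79, 80, 80, 79, 79, 79, 79, 74, 93, 103, 94, 69, 44, 37, 36, 33, 29, 21, 21, 25, 28, 33, 37, 42, 46, 50, 53, 54, 55, 57, 57, 57]
303 [80, 79, 80, 79, 80, 80, 70, 87, 104, 101, 61, 41, 31, 24, 21, 20, 23, 21, 28, 58, 60, 59, 59, 59, 60, 59, 58, 58, 57, 57, 58, 57]
310 [86, 80, 79, 80, 80, 76, 88, 108, 104, 59, 42, 26, 23, 22, 22, 22, 23, 21, 26, 58, 59, 58, 57, 56, 55, 56, 56, 55, 56, 56, 54, 53]
317 [145, 145, 144, 139, 117, 88, 90, 105, 96, 49, 44, 23, 22, 23, 25, 24, 24, 20, 21, 22, 22, 21, 19, 22, 21, 19, 21, 21, 18, 16, 19, 17]
324 [145, 144, 144, 144, 142, 121, 140, 188, 174, 75, 40, 27, 25, 22, 22, 23, 24, 22, 27, 58, 59, 59, 59, 57, 58, 57, 58, 58, 57, 58, 57, 58]
331 [145, 145, 143, 143, 143, 139, 108, 157, 189, 155, 46, 40, 29, 25, 23, 22, 24, 23, 28, 58, 59, 59, 59, 59, 59, 58, 58, 58, 59, 58, 58, 58]
338 [137, 142, 135, 127, 137, 141, 139, 110, 133, 115, 79, 71, 44, 41, 39, 35, 32, 25, 25, 23, 22, 23, 23, 24, 25, 24, 26, 28, 30, 33, 38, 40]
345 [122, 121, 122, 121, 123, 123, 122, 123, 122, 103, 66, 74, 77, 76, 75, 75, 75, 75, 75, 76, 76, 73, 59, 36, 25, 23, 26, 24, 25, 24, 26, 23]
```

>>> apply_moves(fingers=[-1,-1], linear=[[0,0,-1],[0,0,0]], roll=[0,0])

```text
time: 8.25
tcp_pos: [0.6348, -0.0572, 0.057]
tcp_rot: [-3.142, -0.0, 2.762]
wrist_force: [-0.7, 0.1, -1.3]
gripper_width: 0.001
grip_force: 0.0
```

>>> apply_moves(fingers=[-1,-1], linear=[[0,0,-1],[0,0,0]], roll=[0,0])

```text
time: 8.45
tcp_pos: [0.6348, -0.0572, 0.056]
tcp_rot: [-3.142, -0.0, 2.762]
wrist_force: [0.3, 0.4, 0.0]
gripper_width: -0.001
grip_force: 0.0
```

>>> apply_moves(fingers=[-1,-1], linear=[[0,0,-1],[0,0,0]], roll=[0,0])

```text
time: 8.65
tcp_pos: [0.6348, -0.0572, 0.055]
tcp_rot: [-3.142, -0.0, 2.762]
wrist_force: [-0.2, 0.6, -0.6]
gripper_width: -0.002
grip_force: 0.0
```

>>> apply_moves(fingers=[-1,-1], linear=[[0,0,-1],[0,0,0]], roll=[0,0])

```text
time: 8.85
tcp_pos: [0.6348, -0.0572, 0.054]
tcp_rot: [-3.142, -0.0, 2.762]
wrist_force: [-0.9, 0.2, 0.8]
gripper_width: -0.004
grip_force: 0.0
```

Working back from the first wrist picture, the open jaws' 85 mm gap spans 245 px. That puts the real tips about 22–26 mm above the reported TCP, so contact should come near TCP z ≈ 0.04.

>>> apply_moves(fingers=[-1,-1,-1,-1,-1], linear=[[0,0,-1],[0,0,-1],[0,0,-1],[0,0,-1],[0,0,0]], roll=[0,0,0,0,0])

```text
time: 9.35
tcp_pos: [0.6348, -0.0572, 0.0499]
tcp_rot: [-3.142, -0.0, 2.762]
wrist_force: [0.1, 0.1, 0.4]
gripper_width: 0.001
grip_force: 0.0
```

>>> apply_moves(fingers=[-1,-1,-1], linear=[[0,0,-1],[0,0,-1],[0,0,0]], roll=[0,0,0])

```text
time: 9.65
tcp_pos: [0.6348, -0.0572, 0.0479]
tcp_rot: [-3.142, -0.0, 2.762]
wrist_force: [0.4, 0.4, 0.9]
gripper_width: 0.003
grip_force: 0.0
```

>>> apply_moves(fingers=[-1,-1,-1], linear=[[0,0,-1],[0,0,-1],[0,0,0]], roll=[0,0,0])

```text
time: 9.95
tcp_pos: [0.6348, -0.0572, 0.046]
tcp_rot: [-3.142, -0.0, 2.762]
wrist_force: [-0.1, -0.5, -0.3]
gripper_width: 0.001
grip_force: 0.0
```

>>> apply_moves(fingers=[-1,-1], linear=[[0,0,-1],[0,0,0]], roll=[0,0])

```text
time: 10.15
tcp_pos: [0.6348, -0.0572, 0.045]
tcp_rot: [-3.142, -0.0, 2.762]
wrist_force: [0.4, -0.5, 0.3]
gripper_width: -0.005
grip_force: 0.0
```

>>> apply_moves(fingers=[-1,-1], linear=[[0,0,-1],[0,0,0]], roll=[0,0])

```text
time: 10.35
tcp_pos: [0.6348, -0.0572, 0.044]
tcp_rot: [-3.142, -0.0, 2.762]
wrist_force: [0.6, 0.6, -0.9]
gripper_width: -0.001
grip_force: 0.0
```

>>> apply_moves(fingers=[-1,-1], linear=[[0,0,-1],[0,0,0]], roll=[0,0])

```text
time: 10.55
tcp_pos: [0.635, -0.0572, 0.0432]
tcp_rot: [3.142, 0.0, 2.762]
wrist_force: [-0.2, 0.5, 1.9]
gripper_width: 0.0
grip_force: 0.9
```

>>> apply_moves(fingers=[-1,-1], linear=[[0,0,-1],[0,0,0]], roll=[0,0])

```text
time: 10.75
tcp_pos: [0.635, -0.0572, 0.0422]
tcp_rot: [3.142, 0.0, 2.762]
wrist_force: [-1.6, -0.4, 2.3]
gripper_width: -0.0
grip_force: 1.2
```

Contact at about TCP z 0.0435. Now the slow press.

>>> apply_moves(fingers=[-1,-1], linear=[[0,0,-1],[0,0,0]], roll=[0,0])

```text
time: 10.95
tcp_pos: [0.635, -0.0572, 0.0412]
tcp_rot: [3.142, 0.0, 2.762]
wrist_force: [-0.9, 0.5, 3.3]
gripper_width: -0.0
grip_force: 1.5
```

>>> apply_moves(fingers=[-1,-1], linear=[[0,0,-1],[0,0,0]], roll=[0,0])

```text
time: 11.15
tcp_pos: [0.635, -0.0572, 0.0401]
tcp_rot: [3.142, 0.0, 2.762]
wrist_force: [-0.7, 0.2, 4.3]
gripper_width: 0.001
grip_force: 1.7
```

>>> apply_moves(fingers=[-1,-1], linear=[[0,0,-0.5],[0,0,0]], roll=[0,0])

```text
time: 11.35
tcp_pos: [0.635, -0.0572, 0.0397]
tcp_rot: [3.142, 0.0, 2.762]
wrist_force: [-0.3, -0.2, 4.5]
gripper_width: 0.001
grip_force: 1.9
```

>>> apply_moves(fingers=[-1,-1], linear=[[0,0,-1],[0,0,0]], roll=[0,0])

```text
time: 11.55
tcp_pos: [0.635, -0.0573, 0.0386]
tcp_rot: [3.142, 0.0, 2.762]
wrist_force: [-0.1, 0.5, 5.0]
gripper_width: -0.001
grip_force: 2.1
```

>>> apply_moves(fingers=[-1,-1], linear=[[0,0,-1],[0,0,0]], roll=[0,0])

```text
time: 11.75
tcp_pos: [0.635, -0.0572, 0.0376]
tcp_rot: [3.142, 0.0, 2.762]
wrist_force: [-0.7, -0.1, 5.4]
gripper_width: -0.001
grip_force: 2.4
```

>>> apply_moves(fingers=[-1,-1], linear=[[0,0,-1],[0,0,0]], roll=[0,0])

```text
time: 11.95
tcp_pos: [0.635, -0.0572, 0.0367]
tcp_rot: [3.142, 0.0, 2.762]
wrist_force: [-0.8, 0.8, 4.9]
gripper_width: 0.0
grip_force: 2.6
```

Left switch is worn: the force crept up steadily to about 5.5 N with no break. On to the middle one.

>>> apply_moves(fingers=[-1,-1,-1,-1,-1,-1,-1,-1], linear=[[0,0,10],[0,0,8],[-4,-25,0],[-4,-25,0],[-4,-25,0],[0,0,-3],[0,0,-3],[0,0,0]], roll=[0,0,0,0,0,0,0,0])

```text
time: 12.75
tcp_pos: [0.6226, -0.1312, 0.0481]
tcp_rot: [3.141, -0.001, 2.762]
wrist_force: [-0.0, 0.1, 0.7]
gripper_width: 0.001
grip_force: 0.0
```

>>> apply_moves(fingers=[-1,-1], linear=[[0,0,-1],[0,0,0]], roll=[0,0])

```text
time: 12.95
tcp_pos: [0.6229, -0.1314, 0.0476]
tcp_rot: [3.142, -0.0, 2.763]
wrist_force: [-0.3, -0.2, -0.3]
gripper_width: -0.001
grip_force: 0.0
```

>>> apply_moves(fingers=[-1,-1], linear=[[0,0,-1],[0,0,0]], roll=[0,0])

```text
time: 13.15
tcp_pos: [0.6229, -0.1319, 0.0465]
tcp_rot: [3.142, -0.0, 2.762]
wrist_force: [0.2, 0.0, 0.0]
gripper_width: -0.0
grip_force: 0.0
```

>>> apply_moves(fingers=[-1,-1], linear=[[0,0,-1],[0,0,0]], roll=[0,0])

```text
time: 13.35
tcp_pos: [0.6228, -0.1322, 0.0455]
tcp_rot: [3.142, -0.0, 2.762]
wrist_force: [-0.2, 0.4, 0.1]
gripper_width: 0.0
grip_force: 0.0
```

>>> apply_moves(fingers=[-1,-1], linear=[[0,0,-1],[0,0,0]], roll=[0,0])

```text
time: 13.55
tcp_pos: [0.6228, -0.1322, 0.0445]
tcp_rot: [-3.142, -0.0, 2.762]
wrist_force: [0.3, 1.2, 0.0]
gripper_width: -0.002
grip_force: 0.0
```

>>> apply_moves(fingers=[-1,-1], linear=[[0,0,-1],[0,0,0]], roll=[0,0])

```text
time: 13.75
tcp_pos: [0.6228, -0.1322, 0.0435]
tcp_rot: [-3.142, -0.0, 2.762]
wrist_force: [0.7, -0.8, -0.3]
gripper_width: -0.003
grip_force: 0.0
```

>>> apply_moves(fingers=[-1,-1], linear=[[0,0,-1],[0,0,0]], roll=[0,0])

```text
time: 13.95
tcp_pos: [0.623, -0.1322, 0.043]
tcp_rot: [-3.142, 0.0, 2.762]
wrist_force: [-1.1, 0.6, 4.4]
gripper_width: 0.003
grip_force: 2.0
```

>>> apply_moves(fingers=[-1,-1], linear=[[0,0,-1],[0,0,0]], roll=[0,0])

```text
time: 14.15
tcp_pos: [0.623, -0.1323, 0.0421]
tcp_rot: [-3.142, 0.001, 2.762]
wrist_force: [-1.4, 0.0, 6.0]
gripper_width: 0.003
grip_force: 3.2
```

>>> apply_moves(fingers=[-1,-1], linear=[[0,0,-1],[0,0,0]], roll=[0,0])

```text
time: 14.35
tcp_pos: [0.6231, -0.1323, 0.0414]
tcp_rot: [-3.142, 0.001, 2.762]
wrist_force: [-2.0, 0.4, 7.1]
gripper_width: -0.001
grip_force: 4.0
```

The middle one is stiffening fast (7 N about 2 mm down), so it is likely the sound switch.

>>> apply_moves(fingers=[-1,-1], linear=[[0,0,-1],[0,0,0]], roll=[0,0])

```text
time: 14.55
tcp_pos: [0.6231, -0.1323, 0.0405]
tcp_rot: [-3.142, 0.001, 2.762]
wrist_force: [-2.6, 1.0, 8.3]
gripper_width: -0.004
grip_force: 4.4
```

>>> apply_moves(fingers=[-1,-1], linear=[[0,0,-1],[0,0,0]], roll=[0,0])

```text
time: 14.75
tcp_pos: [0.6231, -0.1323, 0.0394]
tcp_rot: [-3.141, 0.001, 2.762]
wrist_force: [-2.5, -0.1, 7.7]
gripper_width: -0.003
grip_force: 4.1
```

>>> apply_moves(fingers=[-1,-1], linear=[[0,0,-1],[0,0,0]], roll=[0,0])

```text
time: 14.95
tcp_pos: [0.623, -0.1323, 0.0382]
tcp_rot: [-3.142, 0.001, 2.762]
wrist_force: [-0.6, -0.1, 5.4]
gripper_width: -0.0
grip_force: 2.6
```

>>> apply_moves(fingers=[-1,-1], linear=[[0,0,-1],[0,0,0]], roll=[0,0])

```text
time: 15.15
tcp_pos: [0.6228, -0.1322, 0.0363]
tcp_rot: [3.142, -0.0, 2.762]
wrist_force: [-0.2, 0.4, 0.1]
gripper_width: 0.001
grip_force: 0.0
```

>>> apply_moves(fingers=[-1,-1], linear=[[0,0,-0.7],[0,0,0]], roll=[0,0])

```text
time: 15.35
tcp_pos: [0.6228, -0.1321, 0.0355]
tcp_rot: [3.142, -0.001, 2.762]
wrist_force: [0.0, 0.3, 0.1]
gripper_width: -0.0
grip_force: 0.0
```

The middle switch snapped: peak about 8.3 N, then 0 N at 7.8 mm. Now the cover.

>>> apply_moves(fingers=[-1,-1,1,1,1,1,1,1], linear=[[0,0,20],[0,0,25],[-3,40,0],[-3,45,0],[-3,45,0],[-3,45,0],[-3,46,0],[0,0,0]], roll=[0,0,0,0,0,0,0,0])

```text
time: 16.15
tcp_pos: [0.6069, 0.0939, 0.0808]
tcp_rot: [3.141, -0.001, 2.767]
wrist_force: [-0.4, 0.3, 0.8]
gripper_width: 0.992
grip_force: 0.0
```

```bash
python3 - <<'E'
from h import *
s=status.get_state();print(s['tcp_pos'],s['wrist_force'],s['joint_positions'].round(2),s['gripper_width'])
d=grab('wrist','w7');g=cv2.cvtColor(d['frame'],cv2.COLOR_RGB2GRAY)
k=w2pix('w7',[[.6075,.089,.048],[.6075,.089,.022]]);print(k)
c=cv2.HoughCircles(cv2.GaussianBlur(g,(3,3),0),cv2.HOUGH_GRADIENT_ALT,1,10,param1=100,param2=.6,minRadius=15,maxRadius=80)
print(None if c is None else [(x.round(1).tolist(),pix2w('w7',x[:2],.048).round(4),pix2w('w7',x[:2],.022).round(4)) for x in c[0]])
u,v=k[0].astype(int)
for r in range(v-60,v+61,8): print(r,g[r,u-72:u+73:6].tolist())
E
```

```text
[0.60687207 0.09393996 0.08084089] [-0.41818342  0.27410664  0.81547492] [-0.04  0.6   1.3   0.    1.24 -1.24] 0.9917997954796101
[[307.15298177 274.28642041]
 [308.05429683 257.03479763]]
[([312.0, 258.0, 38.20000076293945], array([0.6001, 0.0946, 0.048 ]), array([0.6089, 0.0909, 0.022 ])), ([196.0, 136.0, 21.100000381469727], array([0.5248, 0.0667, 0.048 ]), array([0.5236, 0.0593, 0.022 ])), ([314.0, 271.0, 21.399999618530273], array([0.6071, 0.0929, 0.048 ]), array([0.6167, 0.089 , 0.022 ])), ([402.0, 444.0, 20.200000762939453], array([0.7284, 0.1011, 0.048 ]), array([0.754 , 0.0983, 0.022 ])), ([451.0, 337.0, 19.799999237060547], array([0.6697, 0.1477, 0.048 ]), array([0.6876, 0.151 , 0.022 ]))]
214 [107, 107, 107, 106, 108, 108, 107, 108, 115, 182, 187, 175, 174, 136, 166, 184, 188, 188, 186, 166, 165, 166, 166, 166, 165]
222 [107, 107, 106, 107, 107, 108, 108, 107, 108, 105, 71, 68, 76, 89, 80, 77, 76, 138, 168, 165, 165, 165, 164, 165, 165]
230 [106, 107, 107, 107, 106, 106, 106, 108, 103, 69, 98, 177, 180, 179, 179, 177, 172, 92, 117, 164, 164, 166, 165, 164, 165]
238 [106, 1
[... 891 characters left out ...]
 183, 187, 187, 187, 188, 187, 164, 164, 164, 164]
302 [107, 107, 107, 107, 108, 107, 109, 108, 108, 108, 108, 114, 187, 187, 187, 187, 187, 187, 187, 186, 187, 164, 164, 164, 164]
310 [107, 107, 107, 107, 108, 110, 112, 108, 114, 167, 187, 187, 187, 187, 186, 186, 187, 186, 186, 186, 186, 180, 165, 164, 164]
318 [107, 108, 136, 182, 187, 188, 187, 186, 187, 187, 187, 188, 187, 187, 187, 188, 187, 187, 188, 187, 187, 187, 164, 164, 164]
326 [187, 187, 187, 186, 187, 188, 188, 188, 189, 189, 188, 188, 188, 188, 189, 188, 187, 188, 188, 187, 187, 187, 182, 164, 164]
334 [186, 187, 186, 187, 187, 187, 188, 187, 188, 188, 189, 189, 189, 189, 189, 188, 188, 187, 187, 187, 187, 187, 187, 177, 164]
```

>>> apply_moves(fingers=[1,1,1], linear=[[0,0,0],[0,0,0],[0,0,0]], roll=[0,0,0])

```text
time: 16.5
tcp_pos: [0.6081, 0.0875, 0.0808]
tcp_rot: [-3.141, -0.0, 2.76]
wrist_force: [-0.1, 1.5, 0.1]
gripper_width: 0.999
grip_force: 0.0
```

```bash
cat >> h.py <<'E'
def hough(f,n='wrist',prm=.6):
    d=grab(n,f);g=cv2.cvtColor(d['frame'],cv2.COLOR_RGB2GRAY)
    c=cv2.HoughCircles(cv2.GaussianBlur(g,(3,3),0),cv2.HOUGH_GRADIENT_ALT,1,5,param1=100,param2=prm,minRadius=12,maxRadius=80)
    s=status.get_state();print(s['tcp_pos'].round(4),s['wrist_force'].round(1),s['gripper_width'])
    for x in ([] if c is None else c[0]): print(x.round(1).tolist(),*[pix2w(f,x[:2],z)[:2].round(4) for z in(.022,.048,.049)])
E
python3 -c "
from h import *
hough('w8')"
```

```text
[0.6081 0.0876 0.0809] [-0.6 -0.3 -0.2] 0.999859012874787
[205.0, 130.0, 20.100000381469727] [0.5236 0.0591] [0.525  0.0659] [0.525  0.0661]
[321.0, 253.0, 36.29999923706055] [0.6092 0.0902] [0.6006 0.0933] [0.6003 0.0935]
[411.0, 448.0, 28.700000762939453] [0.7608 0.0952] [0.7345 0.0977] [0.7335 0.0978]
[404.0, 455.0, 33.900001525878906] [0.7646 0.089 ] [0.7379 0.0923] [0.7369 0.0924]
[416.0, 438.0, 23.299999237060547] [0.7541 0.1009] [0.7286 0.1027] [0.7276 0.1028]
[326.0, 264.0, 23.100000381469727] [0.6165 0.0904] [0.607  0.0935] [0.6067 0.0936]
[118.0, 199.0, 28.5] [ 0.5388 -0.0014] [0.5384 0.0124] [0.5383 0.0129]
[217.0, 443.0, 25.600000381469727] [ 0.7085 -0.024 ] [ 0.6883 -0.0076] [ 0.6876 -0.0069]
[160.0, 316.0, 23.799999237060547] [ 0.6105 -0.0142] [0.6018 0.0011] [0.6014 0.0017]
[305.0, 259.0, 22.700000762939453] [0.6092 0.0804] [0.6006 0.0846] [0.6002 0.0848]
[441.0, 415.0, 20.299999237060547] [0.7424 0.1217] [0.7183 0.1211] [0.7174 0.1211]
[142.0, 334.0, 15.0] [ 0.6173 -0.0302] [ 0.6077 -0.013 ] [ 0.6073 -0.0124]
[332.0, 267.0, 18.600000381469727] [0.6195 0.093 ] [0.6097 0.0958] [0.6093 0.0959]
[136.0, 339.0, 19.600000381469727] [ 0.6189 -0.0353] [ 0.6092 -0.0175] [ 0.6088 -0.0169]
[211.0, 385.0, 18.899999618530273] [ 0.6658 -0.0074] [0.6506 0.007 ] [0.6501 0.0076]
[452.0, 354.0, 18.5] [0.7009 0.1411] [0.6816 0.1383] [0.6809 0.1382]
[452.0, 332.0, 16.600000381469727] [0.6861 0.1454] [0.6685 0.1421] [0.6679 0.142 ]
[287.0, 266.0, 16.200000762939453] [0.6093 0.0691] [0.6007 0.0747] [0.6003 0.0749]
[290.0, 294.0, 15.899999618530273] [0.6262 0.0638] [0.6156 0.07  ] [0.6152 0.0702]
```

>>> apply_moves(fingers=[1,1,1,1,1,1,1], linear=[[0,2,-20],[0,0,-20],[0,0,-15],[0,0,-10],[0,0,-5],[0,0,-3],[0,0,0]], roll=[0,0,0,0,0,0,0])

```text
time: 17.25
tcp_pos: [0.6081, 0.0907, 0.0081]
tcp_rot: [3.141, 0.0, 2.762]
wrist_force: [0.1, 0.1, -0.3]
gripper_width: 1.002
grip_force: 0.0
```

>>> apply_moves(fingers=[-0.2,-0.3,-0.4,-0.4,-1,-1,-1,-1], linear=[[0,0,0],[0,0,0],[0,0,0],[0,0,0],[0,0,0],[0,0,0],[0,0,0],[0,0,0]], roll=[0,0,0,0,0,0,0,0], grip_force=25)

```text
time: 18.05
tcp_pos: [0.608, 0.0908, 0.0081]
tcp_rot: [3.141, 0.0, 2.762]
wrist_force: [0.1, 0.1, 3.4]
gripper_width: 0.243
grip_force: 25.8
```

>>> apply_moves(fingers=[0,0,0,0,0,0,0,0], linear=[[0,0,0],[0,0,0],[0,0,0],[0,0,0],[0,0,0],[0,0,0],[0,0,0],[0,0,0]], roll=[0,0,-0.14,-0.14,-0.14,-0.14,-0.14,-0.14])

```text
time: 18.85
tcp_pos: [0.6078, 0.0908, 0.0077]
tcp_rot: [-3.141, -0.0, 1.916]
wrist_force: [0.2, -0.3, 1.0]
gripper_width: 0.5
grip_force: 0.0
```

>>> apply_moves(fingers=[0,0,0,0,0,0,0], linear=[[0,0,0],[0,0,0],[0,0,0],[0,0,0],[0,0,0],[0,0,0],[0,0,0]], roll=[-0.14,-0.14,-0.14,-0.14,-0.14,0,0])

```text
time: 19.55
tcp_pos: [0.6078, 0.0908, 0.0078]
tcp_rot: [-3.141, 0.0, 1.225]
wrist_force: [-0.4, -0.1, 0.1]
gripper_width: 0.494
grip_force: 0.0
```

>>> apply_moves(fingers=[-1,-1,-1,-1,-1], linear=[[0,0,0],[0,0,0],[0,0,0],[0,0,0],[0,0,0]], roll=[0,0,0,0,0])

```text
time: 20.05
tcp_pos: [0.6079, 0.0908, 0.008]
tcp_rot: [3.141, -0.0, 1.222]
wrist_force: [0.7, -0.7, 0.9]
gripper_width: 0.246
grip_force: 24.5
```

>>> apply_moves(fingers=[-1,-1,-1,-1], linear=[[0,0,10],[0,0,30],[0,0,40],[0,0,0]], roll=[0,0,0,0])

```text
time: 20.45
tcp_pos: [0.6105, 0.0908, 0.0938]
tcp_rot: [3.132, -0.003, 1.222]
wrist_force: [1.2, -0.3, -0.8]
gripper_width: 0.241
grip_force: 24.7
```

>>> apply_moves(fingers=[-1,-1,-1,-1,-1,-1,-1,-1], linear=[[2,-30,0],[2,-40,0],[3,-40,0],[3,-40,0],[3,-40,0],[1.5,-32,0],[0,0,0],[0,0,0]], roll=[0,0,0,0,0,0,0,0])

```text
time: 21.25
tcp_pos: [0.622, -0.1314, 0.0876]
tcp_rot: [-3.141, -0.0, 1.221]
wrist_force: [0.0, 0.7, -0.8]
gripper_width: 0.247
grip_force: 24.6
```

>>> apply_moves(fingers=[-1,-1,-1,-1], linear=[[0,0,-5],[0,0,-5],[0,0,0],[0,0,0]], roll=[0,0,0,0])

```text
time: 21.65
tcp_pos: [0.6224, -0.1305, 0.0777]
tcp_rot: [-3.141, -0.0, 1.223]
wrist_force: [0.2, -0.3, 0.4]
gripper_width: 0.248
grip_force: 24.6
```

```bash
python3 - <<'E'
from h import *
s=status.get_state();p=s['tcp_pos'];print(p.round(4),s['wrist_force'].round(1),s['gripper_width'])
for n in('wrist','scene','top'):
    d=grab(n,'p_'+n);g=cv2.cvtColor(d['frame'],cv2.COLOR_RGB2GRAY)
    q=w2pix('p_'+n,[[p[0],p[1],p[2]-.008],[.6223,-.1315,.049],[.6355,-.0575,.049],[.609,-.205,.049]]);print(n,q.round(0).tolist())
g=cv2.cvtColor(cv2.imread('pics/p_wrist.png'),cv2.COLOR_BGR2GRAY)
for r in range(200,330,6): print(r,g[r,220:420:6].tolist())
E
```

```text
[ 0.6224 -0.1305  0.0777] [ 0.2 -0.3  0.4] 0.247880989266227
wrist [[318.0, 289.0], [318.0, 274.0], [290.0, 120.0], [341.0, 397.0]]
scene [[357.0, 226.0], [356.0, 237.0], [311.0, 245.0], [399.0, 231.0]]
top [[357.0, 240.0], [356.0, 242.0], [304.0, 232.0], [408.0, 252.0]]
200 [122, 117, 116, 117, 118, 117, 116, 117, 117, 118, 118, 117, 116, 115, 115, 117, 118, 116, 117, 117, 118, 119, 118, 120, 118, 119, 119, 120, 120, 99, 190, 190, 179, 180]
206 [170, 113, 118, 117, 117, 118, 117, 117, 116, 117, 118, 116, 116, 115, 115, 117, 118, 115, 117, 117, 117, 119, 118, 118, 117, 118, 118, 118, 119, 103, 190, 190, 190, 187]
212 [190, 106, 118, 118, 117, 117, 116, 115, 115, 115, 116, 115, 116, 115, 115, 117, 117, 116, 116, 116, 117, 118, 119, 119, 118, 119, 118, 119, 119, 108, 188, 191, 191, 188]
218 [192, 100, 116, 117, 117, 117, 116, 115, 115, 115, 114, 115, 115, 117, 116, 115, 117, 118, 116, 116, 116, 116, 117, 117, 117, 118, 118, 119, 120, 111, 177, 189, 191, 189]
224 [191, 127, 116, 116, 115, 116, 116, 116, 114, 114, 114, 115, 117, 118, 117, 117, 117, 117, 117, 116, 116, 116, 117, 117, 117,
[... 2038 characters left out ...]
, 75, 73, 70, 55, 56, 26, 61, 56, 47, 56, 55, 52, 47, 52, 53, 26, 54, 54, 66, 70, 72, 74, 73, 74, 74, 68, 108, 108]
308 [109, 108, 109, 108, 107, 68, 72, 70, 62, 55, 54, 25, 57, 54, 52, 51, 47, 43, 54, 43, 57, 22, 51, 54, 57, 66, 72, 72, 73, 74, 74, 71, 84, 106]
314 [108, 109, 108, 107, 108, 65, 32, 26, 53, 54, 50, 24, 52, 47, 53, 44, 38, 35, 56, 38, 56, 21, 44, 53, 53, 26, 30, 71, 72, 72, 73, 70, 81, 83]
320 [109, 108, 107, 106, 108, 30, 24, 24, 55, 54, 40, 24, 49, 36, 29, 30, 29, 30, 30, 30, 52, 26, 30, 52, 53, 23, 24, 26, 71, 71, 72, 70, 78, 82]
326 [108, 109, 108, 109, 170, 24, 25, 27, 55, 53, 28, 27, 30, 30, 32, 30, 31, 31, 31, 29, 29, 33, 20, 52, 53, 30, 24, 24, 67, 71, 71, 72, 78, 82]
```

>>> apply_moves(fingers=[-1,-1,-1,-1,-1,-1,-1], linear=[[0,-1,-4],[0,0,-4],[0,0,-4],[0,0,-3],[0,0,-2],[0,0,0],[0,0,0]], roll=[0,0,0,0,0,0,0])

```text
time: 22.5
tcp_pos: [0.6224, -0.1322, 0.061]
tcp_rot: [3.141, 0.0, 1.222]
wrist_force: [-0.5, -0.5, -0.2]
gripper_width: 0.246
grip_force: 24.7
```

>>> apply_moves(fingers=[-1,-1,-1], linear=[[0,0,-1],[0,0,-1],[0,0,0]], roll=[0,0,0])

```text
time: 22.8
tcp_pos: [0.6223, -0.1322, 0.0588]
tcp_rot: [-3.141, -0.0, 1.222]
wrist_force: [-0.1, -0.4, -0.8]
gripper_width: 0.242
grip_force: 24.6
```

>>> apply_moves(fingers=[-1,-1], linear=[[0,0,-1],[0,0,0]], roll=[0,0])

```text
time: 23.0
tcp_pos: [0.6223, -0.1322, 0.0578]
tcp_rot: [-3.141, 0.0, 1.222]
wrist_force: [-0.6, -0.2, -0.4]
gripper_width: 0.245
grip_force: 24.7
```

>>> apply_moves(fingers=[-1,-1], linear=[[0,0,-1],[0,0,0]], roll=[0,0])

```text
time: 23.2
tcp_pos: [0.6223, -0.1322, 0.0568]
tcp_rot: [-3.141, -0.0, 1.222]
wrist_force: [0.5, 0.2, -0.7]
gripper_width: 0.243
grip_force: 24.6
```

>>> apply_moves(fingers=[-1,-1], linear=[[0,0,-1],[0,0,0]], roll=[0,0])

```text
time: 23.4
tcp_pos: [0.6223, -0.1322, 0.0558]
tcp_rot: [-3.141, 0.0, 1.222]
wrist_force: [0.3, -0.7, -0.6]
gripper_width: 0.244
grip_force: 24.6
```

>>> apply_moves(fingers=[-1,-1], linear=[[0,0,-1],[0,0,0]], roll=[0,0])

```text
time: 23.6
tcp_pos: [0.6223, -0.1322, 0.0548]
tcp_rot: [-3.141, -0.0, 1.222]
wrist_force: [0.0, 0.1, -0.9]
gripper_width: 0.243
grip_force: 24.7
```

>>> apply_moves(fingers=[-1,-1], linear=[[0,0,-0.7],[0,0,0]], roll=[0,0])

```text
time: 23.8
tcp_pos: [0.6224, -0.1322, 0.0541]
tcp_rot: [-3.141, -0.0, 1.222]
wrist_force: [-0.9, -0.5, -0.3]
gripper_width: 0.246
grip_force: 24.6
```

>>> apply_moves(fingers=[-1,-1], linear=[[0,0,-0.5],[0,0,0]], roll=[0,0])

```text
time: 24.0
tcp_pos: [0.6224, -0.1322, 0.0537]
tcp_rot: [-3.141, 0.0, 1.222]
wrist_force: [-0.7, 0.1, -0.8]
gripper_width: 0.246
grip_force: 24.6
```

>>> apply_moves(fingers=[-1,-1], linear=[[0,0,-0.5],[0,0,0]], roll=[0,0])

```text
time: 24.2
tcp_pos: [0.6224, -0.1322, 0.0532]
tcp_rot: [-3.142, -0.0, 1.222]
wrist_force: [-0.5, 0.6, -0.4]
gripper_width: 0.245
grip_force: 24.6
```

>>> apply_moves(fingers=[-1,-1], linear=[[0,0,-0.3],[0,0,0]], roll=[0,0])

```text
time: 24.4
tcp_pos: [0.6224, -0.1322, 0.053]
tcp_rot: [3.141, -0.0, 1.222]
wrist_force: [-0.7, 0.3, -0.2]
gripper_width: 0.248
grip_force: 24.7
```

>>> apply_moves(fingers=[-0.3,-0.1,0.2,0.2,0.2,0.2,0.2,0.2], linear=[[0,0,0],[0,0,0],[0,0,0],[0,0,0],[0,0,10],[0,0,20],[0,0,40],[0,0,40]], roll=[0,0,0,0,0,0,0,0])

```text
time: 25.2
tcp_pos: [0.6221, -0.1321, 0.1647]
tcp_rot: [-3.141, -0.0, 1.222]
wrist_force: [-0.6, 1.2, 0.2]
gripper_width: 0.596
grip_force: 0.0
```

>>> apply_moves(fingers=[0.2,0.2,0.2,0.2,0.2,0.2,0.2,0.2], linear=[[0,40,30],[0,45,0],[0,45,0],[0,45,0],[0,45,0],[0,45,0],[0,0,0],[0,0,0]], roll=[0,0,0,0,0,0,0,0])

```text
time: 26.0
tcp_pos: [0.6222, 0.1336, 0.1936]
tcp_rot: [3.141, 0.0, 1.224]
wrist_force: [-0.5, -1.0, -0.9]
gripper_width: 0.597
grip_force: 0.0
```

```bash
python3 - <<'E'
from h import *
for n in('top','scene'):
    d=grab(n,'f_'+n);g=cv2.cvtColor(d['frame'],cv2.COLOR_RGB2GRAY)
    P=[[.6223,-.132,z] for z in(.045,.067,.093)];q=w2pix('f_'+n,P);print(n,q.round(1).tolist())
    u,v=q[1].astype(int)
    for r in range(v-26,v+27,3): print(r,g[r,u-27:u+28:3].tolist())
    big=cv2.resize(g,None,fx=4,fy=4,interpolation=cv2.INTER_CUBIC)
    c=cv2.HoughCircles(cv2.GaussianBlur(big,(5,5),0),cv2.HOUGH_GRADIENT_ALT,1,5,param1=100,param2=.6,minRadius=15,maxRadius=90)
    for x in ([] if c is None else c[0]):
        w=x[:2]/4-.375
        if abs(w-q[1]).max()<30: print(w,x[2]/4,[pix2w('f_'+n,w,z)[:2].round(4) for z in(.045,.067,.093)])
s=status.get_state();print(s['tcp_pos'],s['wrist_force'])
E
```

```text
top [[356.4, 242.4], [357.7, 240.1], [359.3, 237.3]]
214 [122, 123, 124, 125, 122, 122, 123, 136, 112, 108, 100, 116, 135, 131, 166, 164, 160, 160, 161]
217 [122, 123, 123, 124, 121, 124, 123, 137, 155, 156, 158, 157, 141, 117, 104, 95, 113, 133, 152]
220 [122, 123, 122, 122, 121, 122, 121, 130, 155, 158, 155, 154, 154, 155, 123, 119, 119, 121, 116]
223 [124, 122, 122, 123, 122, 123, 122, 122, 123, 122, 105, 110, 136, 145, 116, 118, 117, 119, 118]
226 [121, 119, 122, 122, 122, 120, 122, 111, 119, 136, 133, 114, 118, 118, 119, 120, 119, 121, 119]
229 [123, 123, 122, 122, 122, 105, 101, 157, 157, 154, 155, 153, 149, 115, 120, 121, 121, 119, 119]
232 [122, 124, 123, 121, 111, 105, 162, 141, 146, 79, 62, 87, 159, 159, 118, 122, 117, 119, 119]
235 [123, 123, 121, 114, 106, 158, 135, 141, 63, 73, 78, 76, 71, 158, 141, 121, 119, 121, 120]
238 [123, 122, 124, 116, 93, 160, 136, 130, 77, 76, 74, 76, 74, 147, 160, 95, 119, 120, 118]
241 [122, 124, 121, 106, 94, 159, 139, 107, 74, 79, 78, 76, 67, 120, 158, 63, 120, 118, 119]
244 [122, 123, 123, 115, 63, 161, 157, 127, 94, 79, 77, 75, 87, 128, 1
[... 3055 characters left out ...]
, 142, 144]
246 [141, 141, 141, 140, 141, 138, 128, 112, 101, 97, 95, 96, 104, 122, 143, 153, 157, 141, 123]
249 [142, 142, 143, 139, 138, 140, 141, 142, 144, 147, 148, 152, 156, 136, 122, 106, 99, 95, 98]
252 [142, 141, 142, 142, 140, 144, 148, 151, 153, 138, 116, 102, 98, 96, 96, 96, 97, 96, 98]
[359.125 237.875] 14.081204 [array([ 0.6247, -0.1384]), array([ 0.5951, -0.1185]), array([ 0.5601, -0.095 ])]
[360.875 226.625] 9.941864 [array([ 0.6534, -0.1596]), array([ 0.6224, -0.1387]), array([ 0.5858, -0.1141])]
[369.625 239.625] 5.4114084 [array([ 0.6127, -0.1505]), array([ 0.5837, -0.1301]), array([ 0.5493, -0.1059])]
[0.62251032 0.13182556 0.19332953] [ 0.12884468 -0.77131749 -0.15001312]
```

Top view measures the cover's cup at (0.621, −0.133) and the knob at (0.6205, −0.132). That is upright on the middle axis, and the height after the force-free descent matches seated. Handing in.

```bash
python3 -c "
from bench import arm
print(arm.job_done())"
```

```text
the job is handed in; nothing more can be done
None
```

The middle switch was the sound one: it snapped down after peaking at about 8 N. The cover now stands over it, released and seated by my measurements, and the job is handed in; no verdict was returned.

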